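Slide the keyed coupling hub onto the gearmotor shaft

TASK

Take the coupling hub whose bore has the two keyways, turn it so that the keyways line up with the two keys of the gearmotor's upright shaft, and slide it down the shaft until it sits flat on the steel shoulder; then let go. Leave the similar hub with the plain round bore where it is.

Things in the scene. Friction and masses are not known exactly. Their poses are not given: they have to be found in the camera images.
- hub: Loose aluminium hub to fit, 0.3 kg, flat on the bench. Round flange 84 mm wide, 10 high; above it a 72 mm round body with two flats 50 mm apart (grip these); 50 high in all. Right through it: a 36 mm bore crossed by two facing keyways, together a slot 56 long, 22 wide. Origin: centre of underside. x along the slot, y square to the flats, z up; a half turn about z leaves it the same.
- plain_hub: Bystander, to be left where it is: loose aluminium hub, outside exactly like the other, but with a plain 36 mm round bore and no keyways; it does not pass over the keys. The two hubs change places between starts. Origin: centre of underside, y square to its flats, z up.
- shaft: Fixed upright steel shaft on the green gearmotor, rigid. Core 24 mm, tapered tip 58 mm above the shoulder; two keys back to back, 12 wide, 44 over both tips, round tops 40 above the shoulder. Play in the hub: 5 mm each way, 13 degrees. Origin: on the axis, at the top of the round steel shoulder (94 mm wide, 75 above the bench) where the hub sits. x along the keys, z up; half-turn symmetric.

How it is judged:
At the end, for the whole second after the job is handed in: The hub with keyways is on the shaft: centred on it within 12 mm, its underside within 8 mm of the shoulder, its slot within 20 degrees of the keys, upright within 7 degrees and at rest; the plain-bored hub is within 30 mm of where it began (horizontal distance between hub and shaft below 0.012 m and z of hub in the frame of shaft between -0.008 and 0.008 m and angle between the x axis of hub and the x axis of shaft, either way round below 0.35 rad and angle between hub's own z axis and vertical below 0.12 rad and linear speed of hub below 0.03 m/s and distance of plain_hub from where it was at the start of the episode below 0.03 m); the robot touches nothing.
It fails at once if the hub with the plain round bore is moved more than 30 mm (distance of plain_hub from where it was at the start of the episode above 0.03 m).
It also fails if it takes over 38 s, if anything falls off the work surface, if the arm or the gripper's body presses on something with over 40 N, if the wrist force passes 120 N, or if a joint passes its speed limit or range.

ROBOT

A 6-joint arm with a two-finger parallel gripper is mounted at the origin on the work surface. World frame = base frame: x ahead of the robot, y to its left, z up, the work surface at z = 0. Lengths are in m, angles in rad, forces in N, time in s.
With the tool pointing down it reaches from about 0.375 to 0.975 m from the base axis. Payload 3.8 kg.
Tool frame: the origin (TCP) lies midway between the tips of the shut fingers; the grasp point (between the pads) lies 19 mm behind it (robot.hold_point_z is the z of the grasp point in the tool frame, in m); z points along the fingers, y is the line along which they close (so a half turn about z gives the same grasp; the last joint's range is limited). The gripper opens to 88 mm and grips with 3 to 60 N. Pads are 18 mm wide; open, the fingers measure 123 mm over their backs; the gripper's body (75 mm by 187 mm) begins 45 mm behind the grasp point.
Start: joints at [1.252, 0.264, 1.604, -0, 1.274, -0.037], TCP at [0.188, 0.648, 0.239] pointing down, gripper open.
Joint ranges: [-2.63, 2.63], [-0.94, 2.18], [0.31, 2.57], [-1.31, 4.45], [0, 2.66], [-2.55, 2.55]. Speed limits (rad/s): [2.57, 2.57, 3.14, 3.14, 3.14, 3.14].

INTERFACE

Orientations are given as a unit quaternion [x, y, z, w].
In Python, from bench import robot gives the robot as it stands. The module is installed in compiled form; this text tells all that it offers.
- The arm moves only by the tool send_rows, never from a script. Its argument "motion" is a list of rows, each a list of 3 entries, a list of its own where there are three numbers: the turn, a rotation vector about the world's x, y, z in rad, then the shift along the world's x, y, z in mm, then the finger opening in mm, from 0 to 88.1. A call has 1 to 10 rows; each row shifts and turns the commanded pose from where the row before left it; what a row does not reach is not made up. A row lasts 1/10 s, in which the tool goes at most 50 mm and 8.59 degrees, less where a joint would pass 70% of its speed; a pose out of reach is approached as far as the arm can. A call is refused whole if a number of a shift passes 50 or a number of a turn 0.15, either way. A call with a gripper value outside its range is refused whole. The fingers move at their own pace and stop on an object; "newtons" is the grip in N (left out, the last holds). Time passes only in rows, so rows that do not move let the fingers close. It gives the time, the measured TCP pose, the force, the opening and the grip force at its end, in the units of the state.
- robot.get_obs(): the state, without advancing time (a new reading comes with each control period).
- robot.capture(name): name is "scene" or "side" or "wrist"; returns (picture, depth): 480x640x3 uint8, red, green, blue; 480x640 float32, m along the optical axis (not along the pixel's ray), 0 where there is no reading.
- robot.calibration(name): a dict with "fx", "fy", "cx", "cy" (pixels), "origin" and "orientation" of the camera in the world. Camera axes: x right, y down, z forward; pixel columns grow to the right and rows downward; lengths in m; the calibration is good to about 2 mm. A picture is of the moment at which its call begins: read the wrist's pose just before it. calibration takes no time and is no camera call; for the wrist camera it gives the pose at the moment of the call.
- robot.hand_in(): hands the job in; it is judged then, once.
Trained networks look in the newest picture that a camera, given by its name, has taken for a name from the list of things; names that differ only in an ending like _2 or _b are one class to them, and where a whole thing is asked for, a point or a joint stands for the part that bears it (a point fixed in the world has none). Each returns a list of dicts, best first, with "score" (0 to 1); they miss things now and then, are a little off and sometimes report something else, mostly with a low value. They report only what shows in the picture. A call takes as long as a camera call.
- robot.look_for(camera, name): "xyz" ([x, y, z] in m, in the coordinates of the camera as it stood for that picture, good to about 4 mm: the middle of the surface that is visible of it).
The state is a dict: "time": time; "joint_positions": joint angles; "dq": joint speeds; "effort": joint torques, N m; "tool_pos": TCP position; "eef_rot": TCP orientation; "force": force on the tool from outside, world axes, zero at the start; "ft_torque": the same for the moment, N m; "grip_width": finger opening in m; "gripper_force": force on a finger pad.
Only numpy, scipy, OpenCV 4.12 (cv2) and the standard library are available. Lean on these libraries where they do the work, as an engineer would, in place of code of your own. Each camera call takes 0.05 s, during which the arm holds its last target. There are 200 camera calls.

## Working session

There is one attempt and no reset: what is moved stays moved. The work goes in short steps, Python scripts to look and compute and a tool call to move; the robot and the scene stay as the last step left them, time stands still between calls to the robot, and variables do not carry over. Pictures are saved under pics/ and viewed, at most 10 in all, crops included, and the job is handed in when it is done.

Besides the shell and the picture viewer there is one more tool, called after "Call:" as name(argument=value, ...) on one line, values as JSON. send_rows: Moves the arm, as the interface text tells. Its arguments: {"type":"object","properties":{"motion":{"type":"array","items":{"type":"array"}},"newtons":{"type":"number"}},"required":["motion"]}

```bash
mkdir -p pics
cat > h.py <<'E'
from bench import robot
import numpy as np, cv2
from scipy.spatial.transform import Rotation as R
def world(c,p):
    k=robot.calibration(c); return R.from_quat(k["orientation"]).apply(p)+k["origin"]
def cloud(c,d):
    k=robot.calibration(c); v,u=np.mgrid[:480,:640]
    P=np.stack([(u-k["cx"])/k["fx"]*d,(v-k["cy"])/k["fy"]*d,d],-1)
    W=P.reshape(-1,3)@R.from_quat(k["orientation"]).as_matrix().T+k["origin"]
    return W.reshape(480,640,3)
E
python3 - <<'E'
from h import *
for c in ["scene","side"]:
    im,d=robot.capture(c); cv2.imwrite(f"pics/{c}.png",im[...,::-1]); np.save(c+"_W.npy",cloud(c,d)); np.save(c+"_d.npy",d)
    print(c,robot.calibration(c)["origin"])
    for n in ["hub","plain_hub","shaft"]:
        for r in robot.look_for(c,n)[:3]: print(n,round(r["score"],2),world(c,r["xyz"]).round(3))
o=robot.get_obs();print(o["time"],o["eef_rot"],o["tool_pos"])
E
```

```text
scene [ 1.10102901 -0.24491614  0.52278906]
hub 0.67 [0.582 0.223 0.031]
hub 0.61 [0.525 0.044 0.034]
plain_hub 0.77 [0.524 0.044 0.034]
shaft 0.59 [ 0.606 -0.15   0.105]
side [0.44113596 0.49545452 0.65121066]
hub 0.69 [0.57  0.241 0.033]
plain_hub 0.65 [0.508 0.072 0.034]
shaft 0.64 [ 0.593 -0.135  0.108]
0.4 [ 1.40435989e-01  9.90089743e-01 -1.83323930e-04 -2.59339988e-05] [0.18767488 0.6482729  0.23849214]
```

View pics/scene.png

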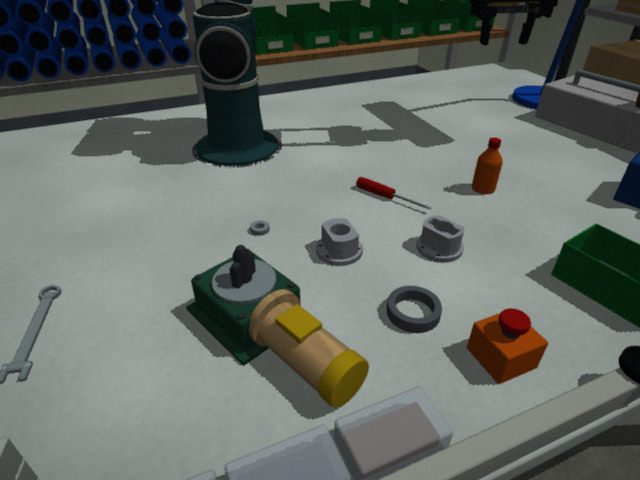

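View pics/side.png

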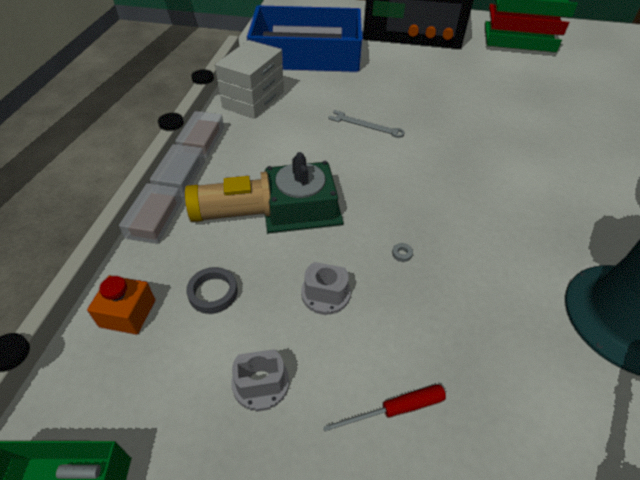

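The scene picture shows the keyed hub at about (440,238), the plain hub at (340,240) and the shaft with its keys at (243,268). The side picture agrees: keyed (260,378), plain (326,286), shaft (300,170).

Run:
```python
from h import *
P=np.concatenate([np.load(c+"_W.npy").reshape(-1,3) for c in ["scene","side"]]); 
S=[np.load(c+"_W.npy").reshape(-1,3) for c in ["scene","side"]]
def sel(P,c,r,z0,z1): return P[(np.hypot(P[:,0]-c[0],P[:,1]-c[1])<r)&(P[:,2]>z0)&(P[:,2]<z1)]
def rect(Q):
    (c,s,a)=cv2.minAreaRect((Q[:,:2]*1000).astype(np.float32)); return np.round(c,1),np.round(s,1),round(a,1)
for nm,Pi in zip(["scene","side"],S):
    for n,c in [("hub",(.575,.235)),("plain",(.515,.058))]:
        Q=sel(Pi,c,.065,.046,.056); print(nm,n,len(Q),rect(Q))
    Q=sel(Pi,(.6,-.145),.07,.071,.080);print(nm,"shoulder",len(Q),rect(Q),np.median(Q[:,2]))
    Q=sel(Pi,(.6,-.145),.04,.085,.112);m=Q[:,:2].mean(0);w,v=np.linalg.eigh(np.cov((Q[:,:2]).T));print(nm,"keys",len(Q),rect(Q),m,np.degrees(np.arctan2(v[1,1],v[0,1])),np.sqrt(w))
    Q=sel(Pi,(.6,-.145),.04,.122,.14);print("tip",len(Q),Q.mean(0) if len(Q) else 0)
k=robot.calibration("wrist");print(k["origin"],R.from_quat(k["orientation"]).as_matrix().round(2),k["fx"])
```

```text
scene hub 480 (array([572.7, 232.5]), array([71.7, 54.4]), 20.6)
scene plain 542 (array([507.5,  56.5]), array([51., 73.]), 88.0)
scene shoulder 1841 (array([ 604.5, -140.1]), array([128.1,  95.8]), 19.3) 0.07566392664855148
scene keys 386 (array([ 599.7, -140.2]), array([14.1, 47.1]), 27.3) [ 0.60420268 -0.14542337] 120.08107116435427 [0.0037743  0.01371813]
tip 164 [ 0.5994671  -0.14385237  0.12865851]
side hub 991 (array([573.4, 230.3]), array([71. , 51.6]), 20.8)
side plain 794 (array([508.2,  54.5]), array([52.4, 71.7]), 87.5)
side shoulder 1134 (array([ 599. , -141.2]), array([123.5,  98.5]), 17.5) 0.07611280699300638
side keys 178 (array([ 598.2, -141.1]), array([16.8, 45.4]), 57.3) [ 0.59336563 -0.13302278] 144.06855019283668 [0.00369509 0.0120345 ]
tip 106 [ 0.59539472 -0.14036208  0.12867879]
[0.11362979 0.66998402 0.3842805 ] [[ 0.28  0.92  0.29]
 [ 0.96 -0.27 -0.08]
 [-0.    0.3  -0.95]] 383.2709431467289
```

Call:
send_rows(motion=[[[0,0,0.129],[32,-35,0],88],[[0,0,0.129],[32,-35,0],88],[[0,0,0.129],[32,-35,0],88],[[0,0,0.129],[32,-35,0],88],[[0,0,0.129],[32,-35,0],88],[[0,0,0],[32,-35,0],88],[[0,0,0],[32,-35,0],88],[[0,0,0],[32,-35,0],88],[[0,0,0],[32,-35,0],88],[[0,0,0],[32,-35,0],88]])

```text
time: 1.4
tool_pos: [0.5088, 0.2968, 0.239]
eef_rot: [-0.181, 0.984, 0.0, 0.0]
force: [0.8, 0.1, 0.8]
grip_width: 0.0879
gripper_force: 0.0
```

Call:
send_rows(motion=[[[0,0,0],[32,-35,-20],88],[[0,0,0],[32,-32,-20],88],[[0,0,0],[0,0,0],88],[[0,0,0],[0,0,0],88]])

```text
time: 1.8
tool_pos: [0.5708, 0.2314, 0.1984]
eef_rot: [-0.179, 0.984, 0.0, -0.001]
force: [-0.6, 0.7, 0.5]
grip_width: 0.0879
gripper_force: 0.0
```

```bash
cat >> h.py <<'E'
def rect(Q):
    (c,s,a)=cv2.minAreaRect((Q[:,:2]*1000).astype(np.float32)); return np.round(c,1),np.round(s,1),round(a,1)
def sel(P,c,r,z0,z1):
    P=P.reshape(-1,3); return P[(np.hypot(P[:,0]-c[0],P[:,1]-c[1])<r)&(P[:,2]>z0)&(P[:,2]<z1)]
def pose():
    o=robot.get_obs(); y=R.from_quat(o["eef_rot"]).as_matrix(); print("t",o["time"],"tcp",(o["tool_pos"]*1000).round(1) if hasattr(o["tool_pos"],'shape') else o["tool_pos"],"yaw y",np.degrees(np.arctan2(y[1,1],y[0,1])).round(1),"tilt",y[:,2].round(3),"F",np.round(o["force"],1),"w",o["grip_width"],"j",np.round(o["joint_positions"],2))
E
python3 - <<'E'
from h import *
pose(); im,d=robot.capture("wrist"); cv2.imwrite("pics/w1.png",im[...,::-1]); W=cloud("wrist",d)
Q=sel(W,(.573,.231),.06,.045,.058); print(len(Q),rect(Q),np.median(Q[:,2]))
Q=sel(W,(.573,.231),.06,.006,.014); print("flange",len(Q),rect(Q))
E
```

```text
t 1.8 tcp [570.8 231.4 198.4] yaw y 110.7 tilt [-0.002 -0.    -1.   ] F [-0.6  0.7  0.5] w 0.08789871841691542 j [ 0.34  0.18  1.78  0.    1.18 -1.59]
2888 (array([572.1, 232. ]), array([72.1, 50. ]), 21.2) 0.05065180085816379
flange 2169 (array([567.1, 230.2]), array([73.3, 83.8]), 21.0)
```

View pics/w1.png

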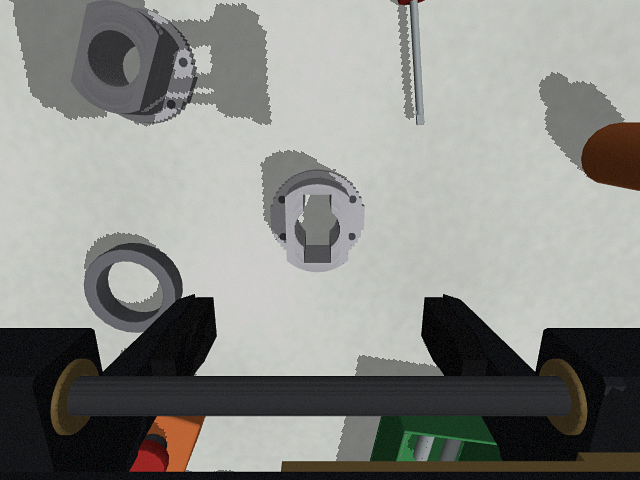

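The wrist view shows the keyed hub at (318,230), its slot upright in the picture, with flats facing the fingers. Next I look at the shaft from above.

Call:
send_rows(motion=[[[0,0,-0.14],[3,-46,3],88],[[0,0,-0.14],[3,-46,3],88],[[0,0,-0.14],[3,-46,3],88],[[0,0,-0.14],[3,-46,3],88],[[0,0,-0.14],[3,-46,3],88],[[0,0,-0.14],[3,-46,3],88],[[0,0,-0.14],[3,-46,3],88],[[0,0,-0.14],[3,-46,3],88],[[0,0,0],[0,0,0],88],[[0,0,0],[0,0,0],88]])

```text
time: 2.85
tool_pos: [0.5952, -0.135, 0.2245]
eef_rot: [0.369, 0.929, 0.0, 0.001]
force: [-0.3, 0.4, 0.2]
grip_width: 0.0882
gripper_force: 0.0
```

Run:
```python
from h import *
pose(); im,d=robot.capture("wrist"); cv2.imwrite("pics/w2.png",im[...,::-1]); W=cloud("wrist",d)
c=(.6,-.141)
Q=sel(W,c,.04,.108,.118);print("keys",len(Q),rect(Q))
Q=sel(W,c,.04,.095,.119);print("keys",len(Q),rect(Q))
Q=sel(W,c,.03,.125,.14);print("tip",len(Q),rect(Q),Q[:,2].max())
Q=sel(W,c,.08,.071,.079);print("sh",len(Q),rect(Q),cv2.minEnclosingCircle((Q[:,:2]*1000).astype(np.float32)))
```

```text
t 2.85 tcp [ 595.2 -135.   224.5] yaw y 46.7 tilt [ 0.002  0.    -1.   ] F [-0.3  0.4  0.2] w 0.08816873168953042 j [-0.26  0.15  1.77  0.    1.22 -1.08]
keys 508 (array([ 594.3, -144.1]), array([22.3, 44.5]), 24.9)
keys 668 (array([ 594.5, -143.8]), array([23. , 45.2]), 24.1)
tip 551 (array([ 594.4, -143.5]), array([17.6, 17.6]), 44.6) 0.13422601404715742
sh 9448 (array([ 607.1, -139.2]), array([145. ,  98.6]), 20.6) ((600.2363891601562, -141.14715576171875), 79.67024993896484)
```

View pics/w2.png

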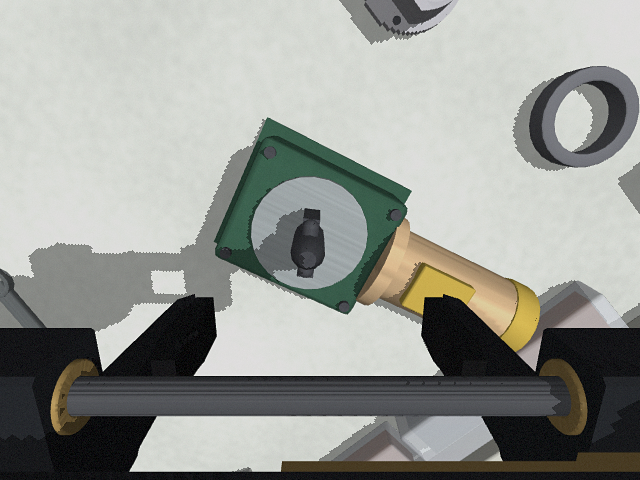

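The wrist view shows the shaft at (308,243), with its keys running from (312,213) to (305,272).

Run:
```python
from h import *
im,d=robot.capture("wrist"); W=cloud("wrist",d); c=np.array((.5945,-.1435))
Q=sel(W,c,.035,.09,.118)
for lo in (.0135,.015,.017):
    q=(Q[:,:2]-c); r=np.hypot(*q.T); q=q[r>lo]; a=np.arctan2(q[:,1],q[:,0]); s=np.sign(q@[-.64,.77]); A,B=q[s>0],q[s<0]
    f=lambda A:(A.max(0)+A.min(0))/2
    m=A.mean(0)-B.mean(0); m2=f(A)-f(B); print(lo,len(A),len(B),np.degrees([np.arctan2(*m[::-1]),np.arctan2(*m2[::-1])]),1000*(f(A)+f(B))/2+1000*c)
g=im.astype(int); Z=W[...,2]
m=((abs(Z-.0755)<.005)&(abs(g[...,1]-g[...,0])<25)&(g.sum(-1)>200)).astype(np.uint8)
n,l,st,ce=cv2.connectedComponentsWithStats(cv2.morphologyEx(m,cv2.MORPH_OPEN,np.ones((5,5))))
i=1+np.argmax(st[1:,4]); p=W[l==i][:,:2]*1000
h=cv2.convexHull(p.astype(np.float32)); print(len(p),cv2.fitEllipse(h),np.median(W[l==i][:,2]))
```

```text
0.0135 322 138 [129.48510134 129.68781895] [ 594.72064319 -144.39139128]
0.015 284 133 [129.45483475 129.62087787] [ 594.52164169 -144.1183092 ]
0.017 233 96 [129.3732671  129.45721825] [ 594.44165294 -143.91338551]
8505 ((594.6632080078125, -144.24688720703125), (93.24327087402344, 93.43412780761719), 28.66048240661621) 0.07450709534587119
```

Call:
send_rows(motion=[[[0,0,0.14],[-3,46,-3],88],[[0,0,0.14],[-3,46,-3],88],[[0,0,0.14],[-3,46,-3],88],[[0,0,0.14],[-3,46,-3],88],[[0,0,0.14],[-3,46,-3],88],[[0,0,0.14],[-3,46,-3],88],[[0,0,0.14],[-3,46,-3],88],[[0,0,0.14],[-2,45,-3],88],[[0,0,0.01],[0,0,-30],88],[[0,0,0],[0,0,-30],88]])

```text
time: 3.95
tool_pos: [0.5711, 0.236, 0.1401]
eef_rot: [-0.189, 0.982, 0.0, 0.002]
force: [0.8, 0.0, -0.7]
grip_width: 0.0876
gripper_force: 0.0
```

Call:
send_rows(motion=[[[0,0,0],[0,0,-30],88],[[0,0,0],[0,0,0],88],[[0,0,0],[0,0,0],88]])

```text
time: 4.25
tool_pos: [0.5705, 0.2327, 0.1092]
eef_rot: [-0.187, 0.982, -0.0, -0.001]
force: [0.3, -0.1, 0.1]
grip_width: 0.0876
gripper_force: 0.0
```

```bash
python3 -c "
from h import *
pose()"
```

```text
t 4.25 tcp [570.5 232.7 109.2] yaw y 111.5 tilt [-0.001 -0.    -1.   ] F [ 0.3 -0.1  0.1] w 0.0875657304551383 j [ 0.35  0.26  1.86  0.    1.02 -1.6 ]
```

Call:
send_rows(motion=[[[0,0,0],[1,0,-35],88],[[0,0,0],[0,0,-35],88],[[0,0,0],[0,0,-21],88],[[0,0,0],[0,0,0],88],[[0,0,0],[0,0,0],50],[[0,0,0],[0,0,0],40],[[0,0,0],[0,0,0],40],[[0,0,0],[0,0,0],40],[[0,0,0],[0,0,0],40],[[0,0,0],[0,0,0],40]], newtons=35)

```text
time: 5.25
tool_pos: [0.5734, 0.2315, 0.0192]
eef_rot: [-0.185, 0.983, 0.0, 0.001]
force: [-1.6, 0.2, 4.8]
grip_width: 0.0494
gripper_force: 35.0
```

Call:
send_rows(motion=[[[0,0,0],[0,0,0],40],[[0,0,0],[0,0,0],40]])

```text
time: 5.45
tool_pos: [0.5734, 0.2315, 0.0192]
eef_rot: [-0.185, 0.983, 0.0, 0.001]
force: [-1.3, -1.2, 6.0]
grip_width: 0.0496
gripper_force: 35.0
```

Call:
send_rows(motion=[[[0,0,0],[0,0,20],40],[[0,0,0],[0,0,40],40],[[0,0,0],[0,0,40],40],[[0,0,0],[0,0,40],40],[[0,0,0],[0,0,40],40],[[0,0,-0.139],[2,-42,0],40],[[0,0,-0.139],[2,-42,0],40],[[0,0,-0.139],[3,-42,0],40],[[0,0,-0.139],[2,-42,0],40],[[0,0,-0.139],[2,-42,0],40]])

```text
time: 6.45
tool_pos: [0.5828, 0.0198, 0.1972]
eef_rot: [0.163, 0.987, -0.0, -0.001]
force: [0.7, -0.5, -2.5]
grip_width: 0.0495
gripper_force: 35.0
```

Call:
send_rows(motion=[[[0,0,-0.139],[3,-42,0],40],[[0,0,-0.139],[2,-42,0],40],[[0,0,-0.139],[3,-42,0],40],[[0,0,-0.139],[2,-41,0],40],[[0,0,0],[0,0,0],40],[[0,0,0],[0,0,0],40],[[0,0,0],[0,0,0],40]])

```text
time: 7.15
tool_pos: [0.5932, -0.1447, 0.1974]
eef_rot: [0.424, 0.905, 0.0, -0.001]
force: [0.4, -0.1, -1.9]
grip_width: 0.0499
gripper_force: 35.0
```

Run:
```python
from h import *
pose()
ims=[]
for c in ["scene","side"]:
    im,d=robot.capture(c); W=cloud(c,d); k=robot.calibration(c)
    q=R.from_quat(k["orientation"]).inv().apply(np.array([.595,-.144,.15])-k["origin"]); u,v=int(k["fx"]*q[0]/q[2]+k["cx"]),int(k["fy"]*q[1]/q[2]+k["cy"])
    u=min(max(u,100),540);v=min(max(v,90),390)
    ims.append(cv2.resize(im[v-90:v+90,u-100:u+100],(400,360),interpolation=cv2.INTER_CUBIC))
    Q=sel(W,(.595,-.144),.06,.165,.19); print(c,len(Q),rect(Q),np.percentile(Q[:,2],[1,5]))
cv2.imwrite("pics/s3.png",np.hstack(ims)[...,::-1])
```

```text
t 7.15 tcp [ 593.2 -144.7  197.4] yaw y 39.8 tilt [-0.002  0.001 -1.   ] F [ 0.4 -0.1 -1.9] w 0.049891932237207115 j [-0.28  0.17  1.79  0.    1.18 -0.97]
scene 868 (array([ 605.3, -145. ]), array([85.6, 61.4]), 75.8) [0.17869313 0.17970357]
side 416 (array([ 589.1, -128.4]), array([86.1, 57.8]), 18.8) [0.17991573 0.18074709]
```

View pics/s3.png

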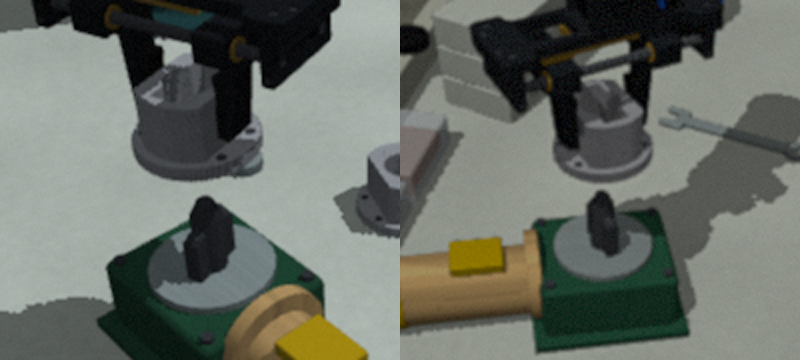

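The crops show the hub level in the fingers above the shaft, with its slot along the keys (left crop shaft at (210,240), right crop at (600,220)). Now I lower it.

Call:
send_rows(motion=[[[0,0,0],[2,0,-20],40],[[0,0,0],[0,0,-20],40],[[0,0,0],[0,0,-10],40],[[0,0,0],[0,0,-5],40],[[0,0,0],[0,0,-5],40],[[0,0,0],[0,0,0],40],[[0,0,0],[0,0,0],40]])

```text
time: 7.95
tool_pos: [0.5963, -0.1457, 0.139]
eef_rot: [0.425, 0.905, 0.0, 0.001]
force: [0.7, 0.7, -2.6]
grip_width: 0.0499
gripper_force: 35.0
```

Call:
send_rows(motion=[[[0,0,0],[0,0,-5],40],[[0,0,0],[0,0,-5],40],[[0,0,0],[0,0,-5],40],[[0,0,0],[0,0,-5],40],[[0,0,0],[0,0,0],40]])

```text
time: 8.45
tool_pos: [0.5949, -0.1454, 0.1169]
eef_rot: [0.425, 0.905, -0.0, -0.001]
force: [-0.3, 0.2, -1.6]
grip_width: 0.0498
gripper_force: 35.0
```

Call:
send_rows(motion=[[[0,0,0],[0,0,-6],40],[[0,0,0],[0,0,-6],40],[[0,0,0],[0,0,-5],40],[[0,0,0],[0,0,-2],40],[[0,0,0],[0,0,-1],40],[[0,0,0],[0,0,-1],40],[[0,0,0],[0,0,0],40]])

```text
time: 9.15
tool_pos: [0.5959, -0.1457, 0.0973]
eef_rot: [0.425, 0.905, 0.0, 0.0]
force: [0.3, 0.5, -1.4]
grip_width: 0.0494
gripper_force: 35.0
```

Call:
send_rows(motion=[[[0,0,0],[0,0,-1],40],[[0,0,0],[0,0,-1],40],[[0,0,0],[0,0,0],40]])

```text
time: 9.45
tool_pos: [0.5957, -0.1456, 0.0952]
eef_rot: [0.425, 0.905, -0.0, -0.0]
force: [-0.7, -0.3, -2.3]
grip_width: 0.0498
gripper_force: 35.0
```

Call:
send_rows(motion=[[[0,0,0],[0,0,-1],40],[[0,0,0],[0,0,0],40],[[0,0,0],[0,0,0],40]])

```text
time: 9.75
tool_pos: [0.5958, -0.1456, 0.0943]
eef_rot: [0.425, 0.905, 0.0, 0.0]
force: [0.6, 0.1, -1.6]
grip_width: 0.05
gripper_force: 35.0
```

Call:
send_rows(motion=[[[0,0,0],[0,0,-1],40],[[0,0,0],[0,0,0],40],[[0,0,0],[0,0,0],40]])

```text
time: 10.05
tool_pos: [0.5959, -0.1456, 0.0942]
eef_rot: [0.425, 0.905, 0.0, 0.0]
force: [-3.5, 1.3, 6.2]
grip_width: 0.05
gripper_force: 35.0
```

Contact with the shoulder. I release and lift away.

Call:
send_rows(motion=[[[0,0,0],[0,0,0],60],[[0,0,0],[0,0,0],88],[[0,0,0],[0,0,0],88],[[0,0,0],[0,0,0],88],[[0,0,0],[0,0,0],88],[[0,0,0],[0,0,5],88],[[0,0,0],[0,0,20],88],[[0,0,0],[0,0,40],88],[[0,0,0],[0,0,40],88],[[0,0,0],[0,0,0],88]])

```text
time: 11.05
tool_pos: [0.6001, -0.1468, 0.2062]
eef_rot: [0.425, 0.905, 0.001, 0.006]
force: [0.6, -0.5, 1.2]
grip_width: 0.088
gripper_force: 0.0
```

Call:
send_rows(motion=[[[0,0,0],[0,0,20],88],[[0,0,0],[0,0,0],88],[[0,0,0],[0,0,0],88]])

```text
time: 11.35
tool_pos: [0.5958, -0.1457, 0.2181]
eef_rot: [0.425, 0.905, 0.0, 0.0]
force: [0.4, -0.0, 0.6]
grip_width: 0.088
gripper_force: 0.0
```

Run:
```python
from h import *
pose(); im,d=robot.capture("wrist"); cv2.imwrite("pics/w4.png",im[...,::-1]); W=cloud("wrist",d)
Q=sel(W,(.595,-.144),.045,.119,.131); print(len(Q),rect(Q),np.percentile(Q[:,2],[5,50,95]))
im,d=robot.capture("side"); W=cloud("side",d); print("plain",rect(sel(W,(.508,.055),.065,.046,.056)))
```

```text
t 11.35 tcp [ 595.8 -145.7  218.1] yaw y 39.7 tilt [ 0. -0. -1.] F [ 0.4 -0.   0.6] w 0.08803332555134905 j [-0.28  0.16  1.77 -0.    1.21 -0.97]
4874 (array([ 594.3, -144.1]), array([50. , 72.5]), 39.3) [0.12125128 0.12385642 0.12593708]
plain (array([508.3,  54.9]), array([52.5, 71.5]), 87.2)
```

View pics/w4.png

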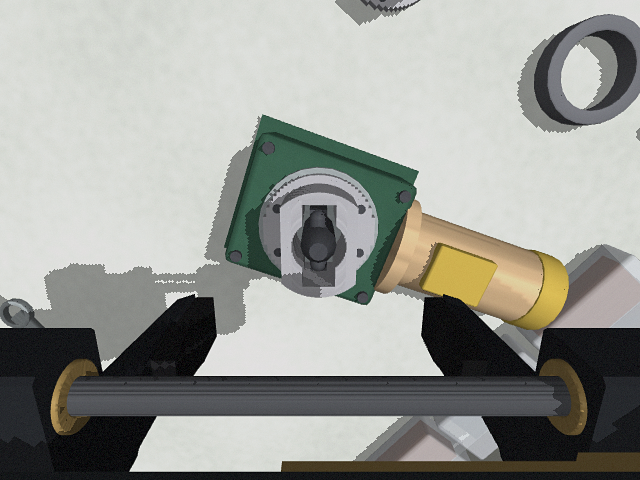

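The hub sits at (318,240) over the shaft with the keys inside the slot. Its top is level at about 0.124 m and centred on the axis, and the plain hub has not moved.

```bash
python3 -c "
from bench import robot
print(robot.hand_in())"
```

```text
the job is handed in; nothing more can be done
None
```

I slid the keyed hub down the shaft onto the shoulder, let it go and handed the job in; the last wrist picture puts it centred within about 1 mm, level and aligned with the keys, and the plain hub has not moved (the hand-in gave no verdict).

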